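# Turn the reversible desk board on its locating pins

### The arm

A 6-joint arm with a two-finger parallel gripper is mounted at the origin on a cart in front of the work surface, level with it; the furniture and walls round the work are solid. World frame = base frame: x ahead of the robot, y to its left, z up, the work surface at z = 0. Lengths are in m, angles in degrees, forces in N, time in s.
With the tool pointing down it reaches from about 0.35 to 0.875 m from the base axis. Payload 4.2 kg.
Tool frame: the origin (TCP) lies on the centre line of the jaws, within the pads' length; the fingertips stand 19 mm ahead of it and the grasp point (between the pads) is the TCP; z points along the fingers, y is the line along which they close (so a half turn about z gives the same grasp; the last joint's range is limited). The gripper opens to 87 mm and grips with 3 to 60 N. Pads are 19 mm wide; open, the fingers measure 117 mm over their backs; the gripper's body (75 mm by 190 mm) begins 51 mm behind the grasp point.
Start: joints at [78.759, 22.042, 0.453, 0, -68.411, -14.817], TCP at [0.275, 0.561, 0.242] pointing down, gripper open.
Joint ranges: [-179.83, 179.83], [-69.29, 118.12], [-61.27, 80.66], [-181.25, 117.63], [-171.15, -9.14], [-177.46, 177.46]. Speed limits (degrees/s): [159.86, 159.86, 180, 180, 180, 180].

### API

Orientations are given as a 3x3 rotation matrix whose columns are the frame's x, y, z axes.
In Python, from station import sense, capture, finish_job, search_frame, masks_of gives the robot as it stands.
- The arm moves only by the tool drive_tool, never from a script. Its argument "rows" is a list of rows, each a list of 7 numbers: the opening in per cent of the stroke, from 0 (shut) to 100 (fully open), then the shift along the world's x, y, z in mm, then the turn, a rotation vector about the world's x, y, z in rad. In form: [[fingers, dx, dy, dz, wx, wy, wz], ...]. A call has 1 to 5 rows; each row shifts and turns the commanded pose from where the row before left it; what a row does not reach is not made up. A row lasts 1/12 s, in which the tool goes at most 41.7 mm and 7.16 degrees, less where a joint would pass 70% of its speed; a pose out of reach is approached as far as the arm can. A call is refused whole if a number of a shift passes 41.7 or a number of a turn 0.125, either way. A call with a gripper value outside its range is refused whole. The fingers move at their own pace and stop on an object; the grip force is fixed at half the most. Time passes only in rows, so rows that do not move let the fingers close. It gives the time, the measured TCP pose, the force, the opening and the grip force at its end, in the units of the state.
- sense(): the state, without advancing time (a new reading comes with each control period).
- capture(name): name is "side" or "top" or "wrist"; returns a dict with "frame" (384x512x3 uint8, red, green, blue), "z_map" (384x512 float32, m along the optical axis (not along the pixel's ray), 0 where there is no reading), "fx", "fy", "cx", "cy" (pixels), "R" (3x3) and "t" (3): a world point X has camera coordinates R X + t; the wrist camera has in their place "T_tool_cam" (4x4, takes a point from camera to tool coordinates, whose origin is the TCP and whose axes are the flange's). Camera axes: x right, y down, z forward; pixel columns grow to the right and rows downward; lengths in m; the calibration is good to about 2 mm. A picture is of the moment at which its call begins: read the wrist's pose just before it.
- finish_job(): hands the job in; it is judged then, once.
Trained networks look in a picture, given as the dict that the camera call returned (one of the last four; its "shot" number tells which), for a name from the list of things; names that differ only in an ending like _2 or _b are one class to them, and where a whole thing is asked for, a point or a joint stands for the part that bears it (a point fixed in the world has none). Each returns a list of dicts, best first, with "p" (0 to 1); they miss things now and then, are a little off and sometimes report something else, mostly with a low value. They report only what shows in the picture. A call takes as long as a camera call. They do not tell look-alikes from the thing itself.
- search_frame(label, picture): "xy" ([column, row] in pixels, amid what is visible of it).
- masks_of(label, picture): "region" (384x512 bool, what is visible of it) and "xy" ([column, row] in pixels, amid what is visible of it).
The state is a dict: "time_s": time; "joints": joint angles; "joint_velocities": joint speeds; "effort": joint torques, N m; "tcp_pos": TCP position; "ee_rot": TCP orientation; "wrist_force": force on the tool from outside, world axes, zero at the start; "moment": the same for the moment, N m; "gripper_width": opening from 0.0 (shut) to 1.0 (fully open); "gripper_force": force on a finger pad.
Only numpy, scipy, OpenCV 4.12 (cv2) and the standard library are available. Lean on these libraries where they do the work, as an engineer would, in place of code of your own. Each camera call takes 0.05 s, during which the arm holds its last target. There are 200 camera calls.

### The job

Two identical small reversible desk boards, cork on one side and white on the other, stand on pin bases in front of the robot; one has its cork side to the left (seen from the robot), the other is the wrong way round, with its white side to the left. Lift the wrong one off its pins, turn it back to front so that its cork side faces left too, and seat it fully home on the same base, upright and released. Leave the other board where it is.

Things in the scene. Friction and masses are not known exactly. Their poses are not given: they have to be found in the camera images.
- board: Board to turn; starts seated, white side left. Panel 170 wide (y), 14 thick (x), on a wooden foot rail 52 (x) x 170 x 30; 150 mm tall, 0.25 kg. Grip its top edge across the 14 mm. Origin: centre of the underside; z up; cork face -x; white face +x, with a grey pen ledge on the rail. Pockets below, 25 deep: 34 wide at y = +-24 (thick pin), 20 wide at y = +-60 (thin pin): seats centred either way.
- base: Its fixed steel base, 90 (x) x 200 (y) x 12 mm. Origin: centre of its underside, on the desk; -x is to the robot's left. On top two cone pins, 22 high: thick (26 mm at foot, 8 at tip) at y = 24, thin (10 to 3) at y = -60; they guide the board in from about 8 mm off, 4 mm play when seated. Seated board: origin 12 mm above this one; at the end its x points as the base's (at the start opposite).
- base_thick_pin (a point): Centre of the foot of the thick pin, on the top face of the base (12 mm above the desk).
- other_board: The second, identical board, already cork side to the left, on an identical base of its own beside the first (on its left or right); leave it alone. Origin and axes as for the board to turn.
Mind the look-alikes: they are no part of the job. What is shaped like the base but turquoise is not meant.

How it is judged (in metres and radians):
At the end, for the whole second after the job is handed in: The board rests on its own base with both pins in its pockets, cork side to the left: its underside within 3 mm of the base's top, centred within 12 mm, upright within 4 degrees, square to the base within 11 degrees, at rest and released; the other board still seated within 20 mm of where it stood (horizontal distance between board and base below 0.012 m and z of board in the frame of base below 0.015 m and angle between each of board, other_board's own z axis and vertical below 0.07 rad and angle between the x axis of board and the x axis of base, either way round below 0.2 rad and y of base_thick_pin in the frame of board above 0.01 m and linear speed of board below 0.02 m/s and distance of other_board from where it was at the start of the episode below 0.02 m); the robot touches nothing.
It fails at once if the other board is pushed or lifted more than 20 mm from its place (distance of other_board from where it was at the start of the episode above 0.02 m).
It also fails if it takes over 38 s, if anything falls off the work surface, if the arm or the gripper's body presses on something with over 40 N, if the wrist force passes 120 N, or if a joint passes its speed limit or range.

## Working session

There is one attempt and no reset: what is moved stays moved. The work goes in short steps, Python scripts to look and compute and a tool call to move; the robot and the scene stay as the last step left them, time stands still between calls to the robot, and variables do not carry over. Pictures are saved under pics/ and viewed, at most 10 in all, crops included, and the job is handed in when it is done.

Besides the shell and the picture viewer there is one more tool, called in YAML: its name, and indented under it one key for each argument. drive_tool: Moves the arm, as the interface text tells. Its arguments: {"type":"object","properties":{"rows":{"type":"array"}},"required":["rows"]}

```bash
mkdir -p pics
cat > h.py <<'E'
import numpy as np,cv2
from station import *
def cloud(c):
    z=c["z_map"];v,u=np.mgrid[:384,:512]
    P=np.stack([(u-c["cx"])/c["fx"]*z,(v-c["cy"])/c["fy"]*z,z],-1)
    return (P-c["t"])@np.array(c["R"])
E
python3 - <<'E'
from h import *
ims=[]
for n in ("top","side"):
    c=capture(n);np.savez(n,**{k:v for k,v in c.items()});ims.append(c["frame"][...,::-1])
    W=cloud(c)
    for l in("board","base"):
        for d in masks_of(l,c):
            r=d["region"]&(c["z_map"]>0);p=W[r]
            print(n,l,round(d["p"],2),np.round(d["xy"]),r.sum(),np.round(np.median(p,0),3),np.round(p.min(0),3),np.round(p.max(0),3))
im=np.vstack(ims);cv2.imwrite("pics/a.png",cv2.resize(ims[0],(768,576)));cv2.imwrite("pics/b.png",cv2.resize(ims[1],(768,576)))
s=sense();print(s["tcp_pos"],s["ee_rot"],s["gripper_width"],s["time_s"])
E
```

```text
top board 0.57 [369. 166.] 2498 [ 0.571 -0.128  0.093] [ 0.496 -0.175  0.009] [ 0.668 -0.105  0.165]
top base 0.83 [142. 209.] 2943 [0.428 0.396 0.012] [ 0.333  0.348 -0.005] [0.538 0.454 0.038]
top base 0.59 [344. 190.] 917 [ 0.538 -0.105  0.012] [ 0.48  -0.187 -0.003] [ 0.676 -0.086  0.044]
side base 0.74 [326. 259.] 1294 [ 0.543 -0.174  0.012] [ 0.478 -0.192 -0.001] [ 0.682 -0.103  0.015]
side base 0.57 [184. 165.] 983 [0.422 0.383 0.013] [ 0.332  0.344 -0.001] [0.531 0.478 0.035]
[0.27444554 0.56129226 0.24115521] [[ 8.98334018e-01 -4.39313014e-01 -2.59902068e-04]
 [-4.39313080e-01 -8.98333712e-01 -7.47563776e-04]
 [ 9.49357063e-05  7.85740349e-04 -9.99999687e-01]] 0.9979250137976486 0.3
```

View pics/a.png

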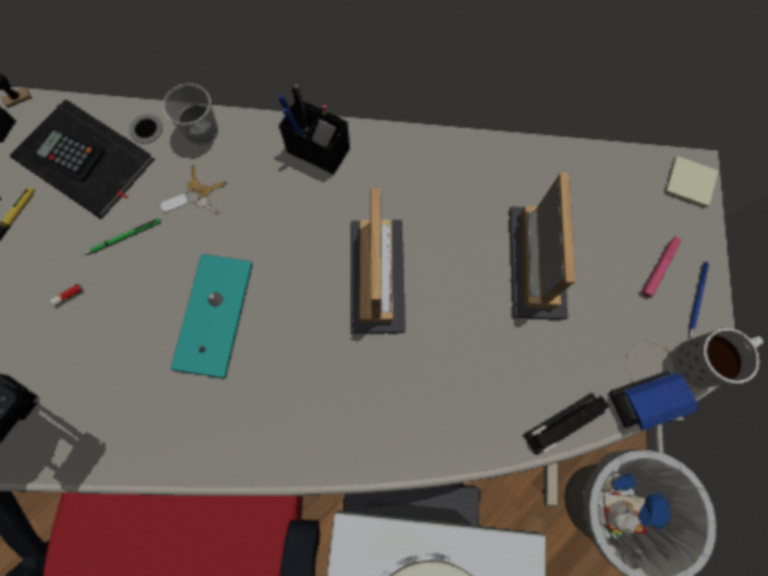

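View pics/b.png

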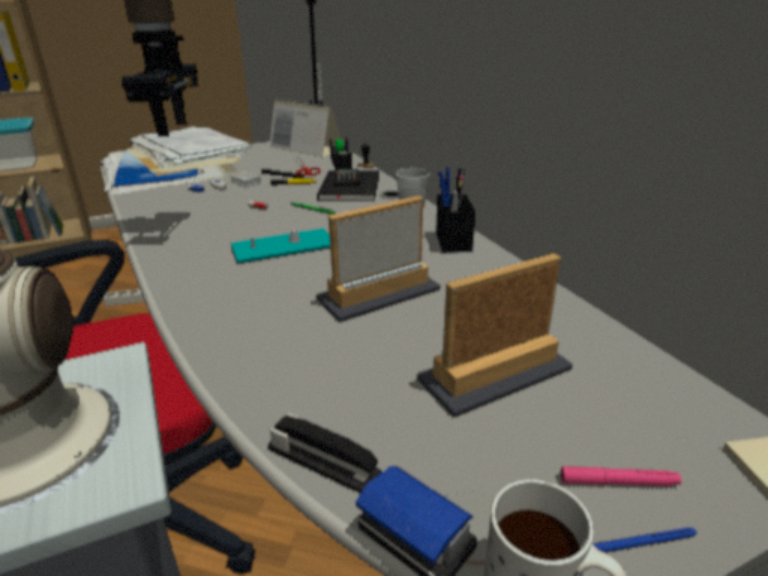

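A top view: turquoise base (320,210 in the 768 px picture) is the look-alike. Board at (378,255) has its ledge/white face on its right, so its cork is left and it is the correct one. The board at (555,240) has its grey ledge/white on its left, and the side view shows cork on its right at (500,310). That makes it the wrong one. I'll measure it and confirm in a crop.

Run:
```python
from h import *
for n in("top","side"):
    c=dict(np.load(n+".npz",allow_pickle=True));W=cloud(c);ok=c["z_map"]>0
    for nm,y0,y1 in(("B",-.24,-.06),("A",0.02,.2)):
        reg=ok&(W[...,1]>y0)&(W[...,1]<y1)&(W[...,0]>.4)&(W[...,0]<.75)
        for lab,z0,z1 in(("top",.152,.175),("rail",.036,.048),("base",.007,.017)):
            p=W[reg&(W[...,2]>z0)&(W[...,2]<z1)]
            if len(p)<15: print(n,nm,lab,len(p));continue
            (cx,cy),(w,h),a=cv2.minAreaRect((p[:,:2]*1000).astype(np.float32))
            d=p[:,:2]-p[:,:2].mean(0);ev=np.linalg.svd(d,full_matrices=False)[2][0]
            print(n,nm,lab,len(p),np.round([cx,cy,w,h,a],1),"z",np.round(np.median(p[:,2]),4),"pca",np.round(np.degrees(np.arctan(ev[1]/ev[0])),1),"med",np.round(np.median(p,0),3))
f=lambda n:np.load(n+".npz")["frame"][...,::-1]
t=cv2.resize(f("top")[100:230,320:400],(369,600),interpolation=2);s=cv2.resize(f("side")[160:280,260:400],(420,600*1)[:1]+(360,),interpolation=2)
o=np.zeros((600,795,3),np.uint8);o[:,:369]=t;o[:360,372:792]=s;cv2.imwrite("pics/c.png",o)
```

```text
top B top 585 [ 581.8 -135.2  169.9   15.5    2.7] z 0.1617 pca 2.8 med [ 0.575 -0.134  0.162]
top B rail 564 [ 582.5 -134.5  171.5   51.7    3. ] z 0.044 pca 6.3 med [ 0.57  -0.12   0.044]
top B base 827 [ 580.  -137.3  197.6   90.7    3.7] z 0.0121 pca 18.0 med [ 0.531 -0.106  0.012]
top A top 510 [529.5 134.9 168.6  14.8   6.7] z 0.1618 pca 6.2 med [0.523 0.134 0.162]
top A rail 883 [530.5 134.9 170.9  50.1   6.1] z 0.043 pca 7.0 med [0.525 0.14  0.043]
top A base 1269 [528.7 133.6 199.3  89.6   6.6] z 0.0119 pca 6.4 med [0.51  0.117 0.012]
side B top 676 [ 580.9 -137.7  169.9   16.8    2.8] z 0.1611 pca 2.6 med [ 0.573 -0.142  0.161]
side B rail 880 [ 580.  -152.3   51.2  177.7   82. ] z 0.0426 pca -0.3 med [ 0.568 -0.153  0.043]
side B base 1264 [ 579.1 -139.7  199.1   91.8    4. ] z 0.0125 pca -6.5 med [ 0.545 -0.171  0.013]
side A top 396 [528.4 132.7 168.4  16.7   6.1] z 0.1597 pca 6.0 med [0.521 0.129 0.16 ]
side A rail 455 [529.3 129.8 173.3  53.6   3.2] z 0.0436 pca 3.0 med [0.516 0.115 0.044]
side A base 685 [527.7 131.6 201.1  94.5   6.1] z 0.0127 pca -2.0 med [0.504 0.1   0.013]
```

View pics/c.png

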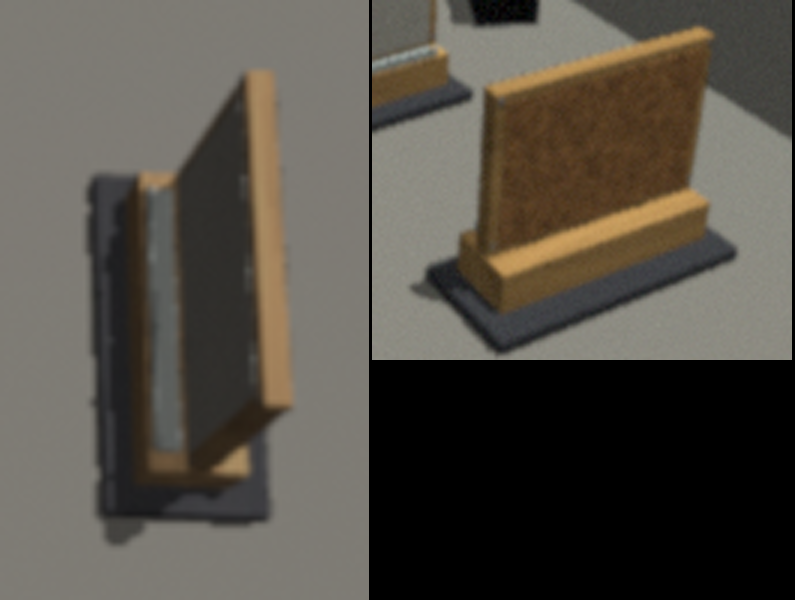

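The crop confirms it: the board at (555,240) in the top view has its white side and ledge left and cork right. Its centre is about (581,-137) mm, at 3° yaw, with the top at z 162. I'm approaching it with a positive turn so the wrist has 180° left to go the other way.

drive_tool:
  rows:
    - [100, 15.3, -34.9, 1, 0, 0, 0.0254]
    - [100, 15.3, -34.9, 1, 0, 0, 0.0254]
    - [100, 15.3, -34.9, 1, 0, 0, 0.0254]
    - [100, 15.3, -34.9, 1, 0, 0, 0.0254]
    - [100, 15.3, -34.9, 1, 0, 0, 0.0254]

```text
time_s: 0.72
tcp_pos: [0.3513, 0.3853, 0.2466]
ee_rot: [[0.947, -0.32, 0.0], [-0.32, -0.947, 0.0], [0.0, -0.0, -1.0]]
wrist_force: [0.9, -0.4, 0.3]
gripper_width: 1.004
gripper_force: 0.0
```

drive_tool:
  rows:
    - [100, 15.3, -34.9, 1, 0, 0, 0.0254]
    - [100, 15.3, -34.9, 1, 0, 0, 0.0254]
    - [100, 15.3, -34.9, 1, 0, 0, 0.0254]
    - [100, 15.3, -34.9, 1, 0, 0, 0.0254]
    - [100, 15.3, -34.9, 1, 0, 0, 0.0254]

```text
time_s: 1.13
tcp_pos: [0.4278, 0.2107, 0.2519]
ee_rot: [[0.98, -0.198, 0.0], [-0.198, -0.98, 0.0], [0.0, -0.001, -1.0]]
wrist_force: [0.6, 1.5, 0.4]
gripper_width: 0.998
gripper_force: 0.0
```

drive_tool:
  rows:
    - [100, 15.3, -34.9, 0, 0, 0, 0.0254]
    - [100, 15.3, -34.9, 0, 0, 0, 0.0254]
    - [100, 15.3, -34.9, 0, 0, 0, 0.0254]
    - [100, 15.3, -34.9, 0, 0, 0, 0.0254]
    - [100, 15.3, -34.9, 0, 0, 0, 0.0254]

```text
time_s: 1.55
tcp_pos: [0.5044, 0.0361, 0.2518]
ee_rot: [[0.997, -0.072, 0.001], [-0.072, -0.997, 0.0], [0.001, -0.0, -1.0]]
wrist_force: [1.2, 0.7, -0.4]
gripper_width: 1.001
gripper_force: 0.0
```

drive_tool:
  rows:
    - [100, 15.3, -34.9, 0, 0, 0, 0.0254]
    - [100, 15.3, -34.9, 0, 0, 0, 0.0254]
    - [100, 15.3, -34.9, 0, 0, 0, 0.0254]
    - [100, 15.3, -34.9, 0, 0, 0, 0.0254]
    - [100, 15.3, -34.9, 0, 0, 0, 0.0254]

```text
time_s: 1.97
tcp_pos: [0.5809, -0.1385, 0.2516]
ee_rot: [[0.999, 0.054, 0.0], [0.054, -0.999, 0.0], [0.0, -0.0, -1.0]]
wrist_force: [0.0, 0.0, 0.5]
gripper_width: 0.998
gripper_force: 0.0
```

drive_tool:
  rows:
    - [100, 0, 0, 0, 0, 0, 0]
    - [100, 0, 0, 0, 0, 0, 0]
    - [100, 0, 0, 0, 0, 0, 0]

```text
time_s: 2.22
tcp_pos: [0.5802, -0.1366, 0.2511]
ee_rot: [[0.999, 0.052, -0.001], [0.052, -0.999, 0.0], [-0.001, -0.0, -1.0]]
wrist_force: [-0.4, -0.4, 1.0]
gripper_width: 0.998
gripper_force: 0.0
```

```bash
cat >> h.py <<'E'
def wcloud():
    s=sense();c=capture("wrist");T=np.eye(4);T[:3,:3]=s["ee_rot"];T[:3,3]=s["tcp_pos"]
    M=np.linalg.inv(T@np.array(c["T_tool_cam"]));c["R"]=M[:3,:3];c["t"]=M[:3,3]
    return c,cloud(c),s
def rect(p):return np.round(np.hstack(cv2.minAreaRect((p[:,:2]*1000).astype(np.float32))),1)
E
python3 - <<'E'
from h import *
c,W,s=wcloud();ok=c["z_map"]>0
for z0,z1 in((.15,.175),(.036,.048),(.007,.017)):
    p=W[ok&(abs(W[...,2]-(z0+z1)/2)<(z1-z0)/2)&(W[...,1]<-.03)&(W[...,1]>-.24)&(W[...,0]>.45)&(W[...,0]<.72)]
    if len(p)>10:print(len(p),rect(p),p.min(0),p.max(0))
print(s["joints"]);cv2.imwrite("pics/d.png",c["frame"][...,::-1])
E
```

```text
3724 [ 589.6 -134.9  155.7   15.2    2.8] [ 0.51224176 -0.14625867  0.15264189] [ 0.66762149 -0.12364     0.16443375]
3685 [ 582.4 -135.2  170.1   52.     2.8] [ 0.49662671 -0.16487458  0.03970528] [ 0.66859471 -0.10525738  0.04797671]
4974 [ 581.7 -137.2  199.4   90.3    3.7] [ 0.4799318  -0.18806718  0.00761521] [ 0.68359076 -0.08676273  0.01501969]
[ 2.29372217e+00  1.88810193e+01 -2.89036603e+00 -2.17049440e-02
 -6.82786353e+01  9.07161871e+01]
```

View pics/d.png

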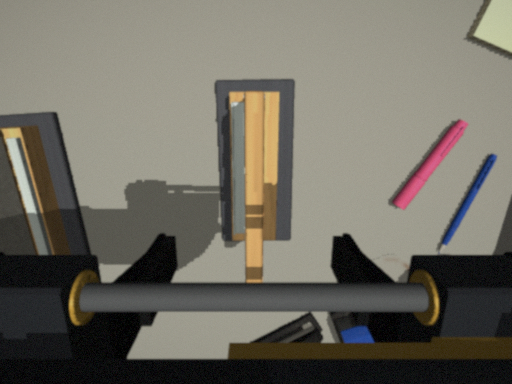

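The wrist view shows the board's top edge (255,180) centred between the fingers. I'm descending and closing.

drive_tool:
  rows:
    - [100, 0.5, 0.3, -26, 0, 0, 0]
    - [100, 0.5, 0.3, -26, 0, 0, 0]
    - [60, 0.5, 0.4, -26, 0, 0, 0]
    - [50, 0.5, 0.4, -16, 0, 0, 0]
    - [40, 0, 0, -10, 0, 0, 0]

```text
time_s: 2.68
tcp_pos: [0.5812, -0.1334, 0.1457]
ee_rot: [[0.998, 0.055, -0.003], [0.055, -0.998, 0.0], [-0.003, -0.001, -1.0]]
wrist_force: [0.5, 0.1, -0.6]
gripper_width: 0.854
gripper_force: 0.0
```

drive_tool:
  rows:
    - [0, 0, 0, 0, 0, 0, 0]
    - [0, 0, 0, 0, 0, 0, 0]
    - [0, 0, 0, 0, 0, 0, 0]
    - [0, 0, 0, 0, 0, 0, 0]
    - [0, 0, 0, 0, 0, 0, 0]

```text
time_s: 3.1
tcp_pos: [0.5832, -0.1351, 0.1489]
ee_rot: [[0.999, 0.053, 0.003], [0.053, -0.999, -0.0], [0.003, 0.0, -1.0]]
wrist_force: [-0.3, -0.1, -0.2]
gripper_width: 0.477
gripper_force: 0.0
```

drive_tool:
  rows:
    - [0, 0, 0, 0, 0, 0, 0]
    - [0, 0, 0, 0, 0, 0, 0]
    - [0, 0, 0, 0, 0, 0, 0]
    - [0, 0, 0, 0, 0, 0, 0]

```text
time_s: 3.43
tcp_pos: [0.5825, -0.1353, 0.1477]
ee_rot: [[0.999, 0.053, 0.0], [0.053, -0.999, -0.0], [0.0, 0.0, -1.0]]
wrist_force: [-0.9, -0.6, 1.2]
gripper_width: 0.177
gripper_force: 0.2
```

drive_tool:
  rows:
    - [0, 0, 0, 0, 0, 0, 0]
    - [0, 0, 0, 0, 0, 0, 0]
    - [0, 0, 0, 0, 0, 0, 0]
    - [0, 0, 0, 0, 0, 0, 0]

```text
time_s: 3.77
tcp_pos: [0.5825, -0.1352, 0.1475]
ee_rot: [[0.999, 0.053, -0.0], [0.053, -0.999, -0.0], [-0.0, 0.0, -1.0]]
wrist_force: [0.8, -0.6, -0.4]
gripper_width: 0.156
gripper_force: 30.0
```

drive_tool:
  rows:
    - [0, 0, 0, 5, 0, 0, 0]
    - [0, 0, 0, 10, 0, 0, 0]
    - [0, 0, 0, 15, 0, 0, 0]
    - [0, 0, 0, 20, 0, 0, 0]
    - [0, 0, 0, 15, 0, 0, 0]

```text
time_s: 4.18
tcp_pos: [0.5827, -0.1351, 0.2142]
ee_rot: [[0.999, 0.053, 0.001], [0.053, -0.999, -0.0], [0.001, 0.0, -1.0]]
wrist_force: [0.5, -0.6, -2.4]
gripper_width: 0.159
gripper_force: 30.0
```

drive_tool:
  rows:
    - [0, 0, 0, 10, 0, 0, 0]
    - [0, 0, 0, 5, 0, 0, 0]
    - [0, 0, 0, 0, 0, 0, 0]
    - [0, 0, 0, 0, 0, 0, 0]

```text
time_s: 4.52
tcp_pos: [0.582, -0.135, 0.227]
ee_rot: [[0.999, 0.053, -0.001], [0.053, -0.999, 0.001], [-0.001, -0.001, -1.0]]
wrist_force: [0.2, -0.5, -1.8]
gripper_width: 0.16
gripper_force: 30.0
```

Lifted. Turning about -179°.

drive_tool:
  rows:
    - [0, 0, 0, 0, 0, 0, -0.05]
    - [0, 0, 0, 0, 0, 0, -0.1]
    - [0, 0, 0, 0, 0, 0, -0.12]
    - [0, 0, 0, 0, 0, 0, -0.12]
    - [0, 0, 0, 0, 0, 0, -0.12]

```text
time_s: 4.93
tcp_pos: [0.5817, -0.135, 0.2258]
ee_rot: [[0.895, -0.447, -0.003], [-0.447, -0.895, 0.0], [-0.003, 0.001, -1.0]]
wrist_force: [-0.2, 1.2, -2.8]
gripper_width: 0.157
gripper_force: 30.0
```

drive_tool:
  rows:
    - [0, 0, 0, 0, 0, 0, -0.12]
    - [0, 0, 0, 0, 0, 0, -0.12]
    - [0, 0, 0, 0, 0, 0, -0.12]
    - [0, 0, 0, 0, 0, 0, -0.12]
    - [0, 0, 0, 0, 0, 0, -0.12]

```text
time_s: 5.35
tcp_pos: [0.5817, -0.135, 0.2259]
ee_rot: [[0.486, -0.874, -0.003], [-0.874, -0.486, 0.0], [-0.002, 0.003, -1.0]]
wrist_force: [0.6, 0.1, -2.9]
gripper_width: 0.16
gripper_force: 30.0
```

drive_tool:
  rows:
    - [0, 0, 0, 0, 0, 0, -0.12]
    - [0, 0, 0, 0, 0, 0, -0.12]
    - [0, 0, 0, 0, 0, 0, -0.12]
    - [0, 0, 0, 0, 0, 0, -0.12]
    - [0, 0, 0, 0, 0, 0, -0.12]

```text
time_s: 5.77
tcp_pos: [0.5817, -0.135, 0.2258]
ee_rot: [[-0.092, -0.996, -0.003], [-0.996, 0.092, 0.0], [-0.0, 0.003, -1.0]]
wrist_force: [-0.6, 0.1, -2.8]
gripper_width: 0.159
gripper_force: 30.0
```

drive_tool:
  rows:
    - [0, 0, 0, 0, 0, 0, -0.12]
    - [0, 0, 0, 0, 0, 0, -0.12]
    - [0, 0, 0, 0, 0, 0, -0.12]
    - [0, 0, 0, 0, 0, 0, -0.12]
    - [0, 0, 0, 0, 0, 0, -0.12]

```text
time_s: 6.18
tcp_pos: [0.5817, -0.135, 0.2258]
ee_rot: [[-0.638, -0.77, -0.003], [-0.77, 0.638, 0.0], [0.002, 0.003, -1.0]]
wrist_force: [-0.4, 0.3, -3.3]
gripper_width: 0.158
gripper_force: 30.0
```

drive_tool:
  rows:
    - [0, 0, 0, 0, 0, 0, -0.12]
    - [0, 0, 0, 0, 0, 0, -0.12]
    - [0, 0, 0, 0, 0, 0, -0.12]
    - [0, 0, 0, 0, 0, 0, -0.12]
    - [0, 0, 0, 0, 0, 0, -0.12]

```text
time_s: 6.6
tcp_pos: [0.5817, -0.135, 0.2258]
ee_rot: [[-0.961, -0.275, -0.003], [-0.275, 0.961, 0.0], [0.003, 0.001, -1.0]]
wrist_force: [-0.4, -0.1, -2.9]
gripper_width: 0.161
gripper_force: 30.0
```

drive_tool:
  rows:
    - [0, 0, 0, 0, 0, 0, -0.12]
    - [0, 0, 0, 0, 0, 0, -0.07]
    - [0, 0, 0, 0, 0, 0, -0.026]
    - [0, 0, 0, 0, 0, 0, 0]
    - [0, 0, 0, 0, 0, 0, 0]

```text
time_s: 7.02
tcp_pos: [0.582, -0.1351, 0.2263]
ee_rot: [[-0.998, -0.069, -0.002], [-0.069, 0.998, 0.0], [0.002, 0.0, -1.0]]
wrist_force: [0.2, 0.6, -3.3]
gripper_width: 0.159
gripper_force: 30.0
```

```bash
cat > m.py <<'E'
from h import *
import sys
s=sense();R=np.array(s["ee_rot"]);print(s["time_s"],np.round(s["tcp_pos"],4),"yaw",np.degrees(np.arctan2(R[1,0],R[0,0])).round(2),np.round(s["joints"],1),s["gripper_force"])
def cl(n):
    if n=="wrist":
        c,W,_=wcloud();return c,W
    c=capture(n);return c,cloud(c)
for n in("top","side","wrist"):
    c,W=cl(n);ok=c["z_map"]>0
    if n=="side":im=c["frame"][...,::-1]
    reg=ok&(W[...,1]<-.03)&(W[...,1]>-.25)&(W[...,0]>.45)&(W[...,0]<.72)
    zr=float(sys.argv[1])  # lift
    for lab,z in(("top",.162+zr),("rail",.042+zr),("base",.012)):
        p=W[reg&(abs(W[...,2]-z)<.007)]
        if len(p)>20:print(n,lab,len(p),rect(p),np.round(np.median(p[:,2]),4))
cv2.imwrite("pics/%s.png"%sys.argv[2],im)
E
python3 m.py 0.0795 e
```

```text
7.0167 [ 0.582  -0.1351  0.2263] yaw -176.02 [  2.4  20.1  -4.8  -0.  -65.3 -88.4] 29.96547584887594
side top 489 [ 581.9 -138.4   38.5  166.8   84.3] 0.241
side rail 923 [ 582.9 -136.8  171.3   54.6    2.6] 0.1231
side base 2816 [ 579.6 -139.8  201.3   92.5    4.2] 0.0126
wrist top 7772 [ 558.9 -133.9   34.5  117.4   85.9] 0.2416
wrist rail 4014 [ 559.4 -135.5  118.    52.2    3.9] 0.1223
wrist base 3422 [ 581.6 -137.8  198.1   90.2    3.7] 0.0122
```

View pics/e.png

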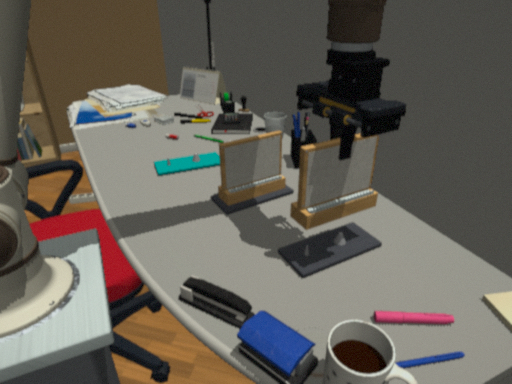

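The board is turned: white (340,170) now faces right and the ledge is on the right. I'm shifting it (-1.5,-3) to sit over the base, then lowering.

drive_tool:
  rows:
    - [0, -0.8, -1.5, -8, 0, 0, 0]
    - [0, -0.7, -1.5, -14, 0, 0, 0]
    - [0, 0, 0, -14, 0, 0, 0]
    - [0, 0, 0, -10, 0, 0, 0]
    - [0, 0, 0, -4, 0, 0, 0]

```text
time_s: 7.58
tcp_pos: [0.5798, -0.1381, 0.1751]
ee_rot: [[-0.998, -0.068, -0.004], [-0.068, 0.998, 0.0], [0.004, 0.001, -1.0]]
wrist_force: [-0.7, -0.5, -3.2]
gripper_width: 0.157
gripper_force: 30.0
```

drive_tool:
  rows:
    - [0, 0, 0, -4, 0, 0, 0]
    - [0, 0, 0, -4, 0, 0, 0]
    - [0, 0, 0, -4, 0, 0, 0]
    - [0, 0, 0, 0, 0, 0, 0]

```text
time_s: 7.92
tcp_pos: [0.5808, -0.138, 0.165]
ee_rot: [[-0.998, -0.069, -0.001], [-0.069, 0.998, 0.0], [0.001, 0.0, -1.0]]
wrist_force: [0.2, -0.1, -3.3]
gripper_width: 0.157
gripper_force: 30.0
```

drive_tool:
  rows:
    - [0, 0, 0, -4, 0, 0, 0]
    - [0, 0, 0, -4, 0, 0, 0]
    - [0, 0, 0, -4, 0, 0, 0]
    - [0, 0, 0, 0, 0, 0, 0]

```text
time_s: 8.25
tcp_pos: [0.5804, -0.1381, 0.1525]
ee_rot: [[-0.998, -0.069, -0.002], [-0.069, 0.998, 0.0], [0.002, 0.0, -1.0]]
wrist_force: [0.1, 0.1, -3.9]
gripper_width: 0.156
gripper_force: 30.0
```

No contact so far, and the pins are well into the pockets. Down the last few mm.

drive_tool:
  rows:
    - [0, 0, 0, -2, 0, 0, 0]
    - [0, 0, 0, -1.5, 0, 0, 0]
    - [0, 0, 0, -1, 0, 0, 0]
    - [0, 0, 0, 0, 0, 0, 0]
    - [0, 0, 0, 0, 0, 0, 0]

```text
time_s: 8.67
tcp_pos: [0.581, -0.1381, 0.1491]
ee_rot: [[-0.998, -0.069, 0.0], [-0.069, 0.998, -0.0], [-0.0, -0.0, -1.0]]
wrist_force: [-0.9, -0.5, -2.7]
gripper_width: 0.157
gripper_force: 30.0
```

drive_tool:
  rows:
    - [0, 0, 0, -0.7, 0, 0, 0]
    - [0, 0, 0, -0.7, 0, 0, 0]
    - [0, 0, 0, -0.7, 0, 0, 0]
    - [0, 0, 0, 0, 0, 0, 0]
    - [0, 0, 0, 0, 0, 0, 0]

```text
time_s: 9.08
tcp_pos: [0.5811, -0.1381, 0.1476]
ee_rot: [[-0.998, -0.069, 0.001], [-0.069, 0.998, -0.0], [-0.001, -0.0, -1.0]]
wrist_force: [-1.4, 0.4, 0.2]
gripper_width: 0.163
gripper_force: 30.0
```

The weight has come off the gripper, so the board is seated. Releasing and retreating upward.

drive_tool:
  rows:
    - [20, 0, 0, 0, 0, 0, 0]
    - [30, 0, 0, 0, 0, 0, 0]
    - [60, 0, 0, 0, 0, 0, 0]
    - [60, 0, 0, 0, 0, 0, 0]
    - [60, 0, 0, 0, 0, 0, 0]

```text
time_s: 9.5
tcp_pos: [0.5812, -0.1382, 0.147]
ee_rot: [[-0.998, -0.069, 0.0], [-0.069, 0.998, -0.0], [-0.0, -0.0, -1.0]]
wrist_force: [-0.2, 0.7, 0.5]
gripper_width: 0.421
gripper_force: 0.0
```

drive_tool:
  rows:
    - [60, 0, 0, 8, 0, 0, 0]
    - [60, 0, 0, 20, 0, 0, 0]
    - [60, 0, 0, 30, 0, 0, 0]
    - [60, 0, 0, 30, 0, 0, 0]
    - [60, 0, 0, 10, 0, 0, 0]

```text
time_s: 9.92
tcp_pos: [0.5832, -0.1387, 0.2508]
ee_rot: [[-0.998, -0.07, 0.009], [-0.07, 0.998, -0.002], [-0.009, -0.002, -1.0]]
wrist_force: [1.1, -0.5, 1.0]
gripper_width: 0.591
gripper_force: 0.0
```

drive_tool:
  rows:
    - [60, 0, 0, 0, 0, 0, 0]
    - [60, 0, 0, 0, 0, 0, 0]
    - [60, 0, 0, 0, 0, 0, 0]

```text
time_s: 10.17
tcp_pos: [0.5801, -0.138, 0.2435]
ee_rot: [[-0.998, -0.068, -0.003], [-0.068, 0.998, 0.001], [0.003, 0.001, -1.0]]
wrist_force: [-0.3, 0.0, -0.5]
gripper_width: 0.599
gripper_force: 0.0
```

```bash
python3 m.py 0 f
```

```text
10.1667 [ 0.5801 -0.138   0.2435] yaw -176.08 [  2.1  19.3  -3.5  -0.  -67.4 -88.2] 0.0
side top 553 [ 582.5 -139.2  171.3   16.7    4. ] 0.1619
side rail 855 [ 582.8 -140.   173.1   53.4    2.3] 0.0439
side base 1381 [ 579.7 -141.5  201.7   91.7    2.6] 0.0125
wrist top 3563 [ 571.5 -137.6  144.2   15.1    3.9] 0.1622
wrist rail 3813 [ 584.1 -136.9  170.    52.     3.8] 0.0429
wrist base 5355 [ 581.8 -137.8  199.1   90.1    3.7] 0.0122
```

View pics/f.png

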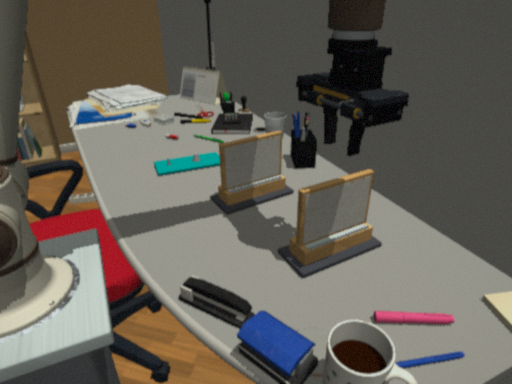

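The board is seated: its top is at 0.162, its offset from the base about 2 mm, and it is square to the base. White (335,205) faces right, the other board is untouched, and the gripper is clear.

```bash
python3 -c "
from station import *
print(finish_job())"
```

```text
the job is handed in; nothing more can be done
None
```

The wrong-way board (the right-hand one) is turned cork-left, seated on its own base within about 2 mm and released. The other board was left alone, and the job was handed in at about 10 s of the 38 s limit; the hand-in returned no verdict.

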